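Load an investment ring for ceramic pressing

ROBOT

A 7-joint arm with a two-finger parallel gripper is mounted at the origin on a cart in front of the work surface, level with it; the furniture and walls round the work are solid. World frame = base frame: x ahead of the robot, y to its left, z up, the work surface at z = 0. Lengths are in m, angles in rad, forces in N, time in s.
With the tool pointing down it reaches from about 0.425 to 1.025 m from the base axis. Payload 9.4 kg.
Tool frame: the origin (TCP) lies midway between the tips of the shut fingers; the grasp point (between the pads) lies 19 mm behind it; z points along the fingers, y is the line along which they close (so a half turn about z gives the same grasp; the last joint's range is limited). The gripper opens to 85 mm and grips with 20 to 120 N. Pads are 22 mm wide; open, the fingers measure 114 mm over their backs; the gripper's body (76 mm by 85 mm) begins 54 mm behind the grasp point. The pads swing forward as they close: fully open they stand 13 mm farther back than shut.
Start: joints at [1.029, 0.599, -0.003, 1.599, 0.002, 0.943, -0.08], TCP at [0.325, -0.648, 0.231] pointing down, gripper open.
Joint ranges: [-2.57, 2.57], [-0.35, 1.97], [-1.29, 1.29], [0.11, 2.56], [-1.05, 4.19], [0.11, 1.86], [-2.63, 2.63]. Speed limits (rad/s): [2.22, 2.22, 3.01, 3.01, 3.14, 3.14, 3.14].

INTERFACE

Orientations are given as a unit quaternion [x, y, z, w].
In Python, from station import manip gives the robot as it stands.
- The arm moves only by the shell command python3 -m handwheel 'ROWS'. ROWS is JSON, a list of rows, each a list of 3 entries, a list of its own where there are three numbers: the shift along the tool's x, y, z in m, then the turn, a rotation vector about the tool's x, y, z in degrees, then the finger opening in m, from 0 to 0.0854. A call has 1 to 10 rows; each row is the pose to reach, as a shift and turn from the pose commanded when the call began, along the tool's axes at that moment; what a row does not reach only later rows make up. A row lasts 1/8 s, in which the tool goes at most 62.5 mm and 10.7 degrees, less where a joint would pass 70% of its speed; a pose out of reach is approached as far as the arm can. A call with a gripper value outside its range is refused whole. The fingers move at their own pace and stop on an object; the grip force is fixed at half the most. Time passes only in rows, so rows that repeat a pose let the fingers close. It gives the time, the measured TCP pose, the force, the opening and the grip force at its end, in the units of the state.
- manip.state(): the state, without advancing time (a new reading comes with each control period).
- manip.snapshot(name): name is "scene" or "top" or "wrist"; returns the picture (384x512x3 uint8, red, green, blue); there is no depth.
- manip.get_calibration(name): a dict with "camera_matrix" (3x3 intrinsics, pixels), "k1" (the pictures are not rectified: a ray, as slopes to the right and down, at radius r is drawn at 1 + k1 r^2 times it, then the intrinsics apply), "position" and "attitude" of the camera in the world. Camera axes: x right, y up, looking along -z (the intrinsics and any distortion apply to the point x, -y, -z); pixel columns grow to the right and rows downward; lengths in m; the calibration is good to about 2 mm. A picture is of the moment at which its call begins: read the wrist's pose just before it. get_calibration takes no time and is no camera call; for the wrist camera it gives the pose at the moment of the call.
- manip.finish_job(): hands the job in; it is judged then, once.
The state is a dict: "time": time; "joints": joint angles; "qvel": joint speeds; "joint_torque": joint torques, N m; "tool_pos": TCP position; "eef_rot": TCP orientation; "wrist_force": force on the tool from outside, world axes, zero at the start; "moment": the same for the moment, N m; "opening": finger opening in m; "grasp_force": force on a finger pad.
Only numpy, scipy, OpenCV 4.12 (cv2) and the standard library are available. Lean on these libraries where they do the work, as an engineer would, in place of code of your own. Each camera call takes 0.05 s, during which the arm holds its last target. There are 200 camera calls.

TASK

Get the investment ring ready for the press furnace. First stand it, bore upwards, in the round recess of the steel loading carrier; then drop the thin ingot into its bore (it must reach the mould first), the thick ingot on top of that, and last the slim plunger, so that the column is fully home with the plunger standing straight on it and let go. Leave the fat plunger and the loose yellow-lidded wax jar where they stand.

Things in the scene. Friction and masses are not known exactly. Their poses are not given: they have to be found in the camera images.
- ring: investment ring: matt off-white cylinder, 50 mm diameter, 62 mm tall, 0.2 kg, loose, standing bore up on the mat or pad. Origin: centre of its underside, z up the bore. The round bore in its top is 18.8 mm wide, its floor 12 mm above the underside (50 mm deep); the top 10 mm of it widen as a cone to 27 mm. Grip it across the outside near the top.
- carrier: loading carrier: low round steel dish, 80 mm diameter, 14 mm tall, two flat lugs (100 mm over them), fixed. Origin: centre of its underside. Its round recess is 57 mm wide, the floor 6 mm above the origin (8 mm deep), the top 5 mm of the wall bevelled out to 67 mm. The ring stands on that floor, its top then 68 mm above the surface.
- thin_ingot: thin ceramic ingot: tooth-coloured (ivory to tan) disc, 16 mm diameter, 12 mm tall, lying flat, loose, 12 g. Origin: its middle, 6 mm above its underside, z up. Goes first, to the floor of the bore. Held by its upper half (fingertips 6 mm above its underside), its lower half can be lowered into the bore's mouth and let go; it then drops to the bottom.
- thick_ingot: thick ceramic ingot: tooth-coloured (ivory to tan) cylinder, 16 mm diameter, 22 mm tall, standing upright, loose, 20 g. Origin: its middle, 11 mm above its underside, z up. Goes into the bore second, onto the thin ingot.
- slim_plunger: slim press plunger: dark grey ceramic rod, 16 mm diameter, 42 mm tall, standing upright, loose, 30 g, alike at both ends. Origin: its middle, 21 mm above its underside, z up. Goes into the bore last; on both ingots its underside is 46 mm above the ring's underside and 26 mm of it stand out of the ring.
- fat_plunger: fat press plunger for larger rings: dark grey ceramic rod, 28 mm diameter, 42 mm tall, standing upright, loose; does not fit the bore, stays where it is. Origin: its middle, 21 mm above its underside.
- wax_jar: jar of modelling wax with a yellow screw lid, 45 mm diameter, 42 mm tall, standing loose behind the work; stays where it is. Origin: centre of its underside.
Not all that is in view belongs to the job. What is shaped like the slim_plunger but green or pink is not meant.

How it is judged:
By the outcome, as a careful person would: the job done as asked, in the order asked, and still so for the second after the job is handed in, with the robot touching nothing.
It also fails if it takes over 141 s, if anything falls off the work surface, if the arm or the gripper's body presses on something with over 40 N, if the wrist force passes 120 N, or if a joint passes its speed limit or range.

## Working session

There is one attempt and no reset: what is moved stays moved. The work goes in short steps, Python scripts to look and compute and a shell command to move; the robot and the scene stay as the last step left them, time stands still between calls to the robot, and variables do not carry over. Pictures are saved under pics/ and viewed, at most 17 in all, crops included, and the job is handed in when it is done.

```bash
ls; mkdir -p pics; python3 - <<'E'
from station import manip
import cv2,numpy as np
s=manip.state();print(s)
for n in("scene","top"):
    im=manip.snapshot(n);cv2.imwrite(f"pics/{n}0.png",im[:,:,::-1]);print(n,manip.get_calibration(n))
print(manip.get_calibration("wrist"))
E
```

```text
pics
{'time': 0.0, 'joints': array([ 1.02931414,  0.60016249, -0.00252215,  1.60013811,  0.0018193 ,
        0.94289827, -0.0798062 ]), 'qvel': array([ 8.46334915e-04,  7.58416546e-04, -1.55003738e-03,  1.21329408e-04,
        2.84332680e-05,  2.76488065e-04,  6.40280567e-04]), 'joint_torque': array([-2.26136258e-04, -7.76453090e+01,  1.56434990e+00, -2.58022535e+01,
        1.22254546e-02,  8.86049325e-03,  2.24843188e-05]), 'tool_pos': array([ 0.32471969, -0.6476806 ,  0.23038733]), 'eef_rot': array([ 9.73112857e-01,  2.30327429e-01, -2.68298162e-04, -7.56139970e-04]), 'wrist_force': array([-0.43167733, -0.30368561,  0.23711629]), 'moment': array([ 0.00666036, -0.01370534,  0.01026607]), 'grasp_force': 0.0, 'opening': 0.08565942147432723}
scene {'camera_matrix': array([[358.04988965,   0.        , 258.23492703],
       [  0.        , 358.04988965, 193.54775734],
       [  0.        ,   0.        ,   1.        ]]), 'k1': -0.01489454713269253, 'position': array([-0.17759092, -0.45303425,  0.53322247]), 'attitude': array([ 0.43720235, -0.25400261, -0.41455428,  0.75662509])}
top {'camera_matrix': array([[424.2149549 ,   0.        , 256.12714278],
       [  0.        , 424.2149549 , 198.62340145],
       [  0.        ,   0.        ,   1.        ]]), 'k1': -0.1393843429613705, 'position': array([ 0.31391649, -0.0068642 ,  1.32701585]), 'attitude': array([ 0.07618917, -0.06818767, -0.66473413,  0.74005013])}
{'camera_matrix': array([[323.24384787,   0.        , 254.55549985],
       [  0.        , 323.24384787, 192.44396299],
       [  0.        ,   0.        ,   1.        ]]), 'k1': -0.0683964743009856, 'position': array([ 0.38400909, -0.62024576,  0.37269   ]), 'attitude': array([-0.11109686,  0.06913275, -0.52045   ,  0.84380682])}
```

View pics/scene0.png

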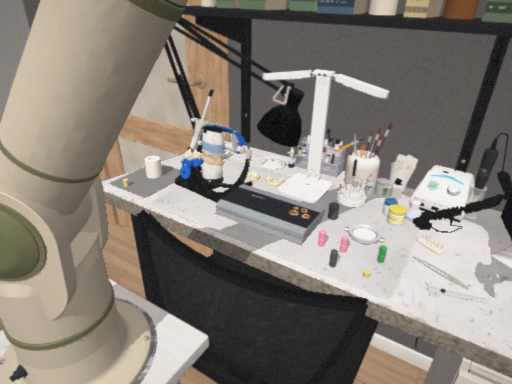

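View pics/top0.png

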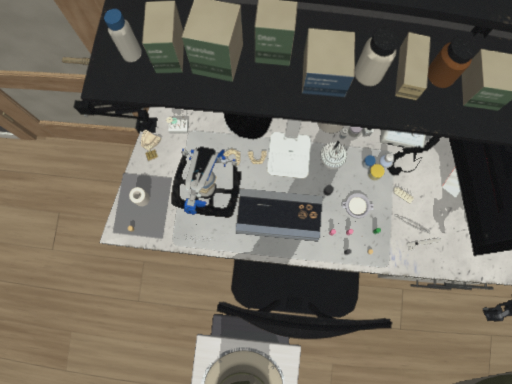

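The scene picture shows the ring at (153,166), a tan ingot at (126,182) and another at (367,273). The carrier is at (364,234), the dark slim rod at (334,258) and the fat rod at (333,211). Look-alikes are the pink rods at (322,238) and (345,243) and the green one at (382,254). In the top picture the same things are at ring (137,196), ingots (130,228) and (369,251), carrier (357,205), slim (347,251), fat (328,190).

```bash
cat > h.py <<'E'
from station import manip
import cv2,numpy as np
from scipy.spatial.transform import Rotation as R
def ray(c,px):
    K=c["camera_matrix"]; d=np.array([c["k1"],0,0,0,0.])
    u=cv2.undistortPointsIter(np.array([[px]],float),K,d,None,None,(3,50,1e-9))[0,0] if hasattr(cv2,"undistortPointsIter") else cv2.undistortPoints(np.array([[px]],float),K,d)[0,0]
    return R.from_quat(c["attitude"]).apply([u[0],-u[1],-1.])
def at(c,px,z):
    r=ray(c,px);p=c["position"];return p+r*(z-p[2])/r[2]
def proj(c,P):
    q=R.from_quat(c["attitude"]).inv().apply(np.atleast_2d(P)-c["position"])
    x=np.c_[q[:,0]/-q[:,2],-q[:,1]/-q[:,2]]; x=x*(1+c["k1"]*(x**2).sum(1,keepdims=True))
    K=c["camera_matrix"];return x*[K[0,0],K[1,1]]+K[:2,2]
def todelta(P):
    s=manip.state();return R.from_quat(s["eef_rot"]).inv().apply(np.array(P)-s["tool_pos"])
def save(im,n,box=None,f=1):
    if box: im=im[box[1]:box[3],box[0]:box[2]]
    cv2.imwrite(n,cv2.resize(im[:,:,::-1],None,fx=f,fy=f,interpolation=cv2.INTER_CUBIC))
E
python3 - <<'E'
from h import *
np.set_printoptions(precision=3,suppress=True)
cs,ct=[manip.get_calibration(n) for n in("scene","top")]
for n,a,b,z in [("ring",(153,159),(137,196),.062),("ingA",(126,182),(130,228),.008),("ingB",(367,273),(369,251),.008),("carrier",(364,234),(357,205),.01),("slim",(334,258),(347,251),.021),("fat",(333,211),(328,190),.021),("jar",(396,214),(376,171),.03),("green",(382,254),(377,230),.021),("pink1",(322,238),(333,231),.021),("pink2",(345,243),(350,231),.021),("boxcorner?",(216,200),(236,234),.04)]:
    print(n,at(cs,a,z),at(ct,b,z))
# montage
a=cv2.imread("pics/scene0.png");
A=cv2.resize(a[145:195,105:185],(800,500)[:2] and (400,250),interpolation=cv2.INTER_CUBIC)
B=cv2.resize(a[195:285,300:408],(400,333),interpolation=cv2.INTER_CUBIC)
cv2.imwrite("pics/c1.png",np.vstack([A,B]))
E
```

```text
ring [0.546 0.381 0.062] [0.544 0.388 0.062]
ingA [0.456 0.415 0.008] [0.449 0.411 0.008]
ingB [ 0.457 -0.351  0.008] [ 0.457 -0.347  0.008]
carrier [ 0.594 -0.301  0.01 ] [ 0.6   -0.299  0.01 ]
slim [ 0.45  -0.276  0.021] [ 0.449 -0.274  0.021]
fat [ 0.637 -0.2    0.021] [ 0.636 -0.201  0.021]
jar [ 0.702 -0.351  0.03 ] [ 0.713 -0.35   0.03 ]
green [ 0.524 -0.363  0.021] [ 0.524 -0.365  0.021]
pink1 [ 0.505 -0.224  0.021] [ 0.507 -0.226  0.021]
pink2 [ 0.517 -0.277  0.021] [ 0.512 -0.279  0.021]
boxcorner? [0.481 0.078 0.04 ] [0.464 0.071 0.04 ]
```

View pics/c1.png

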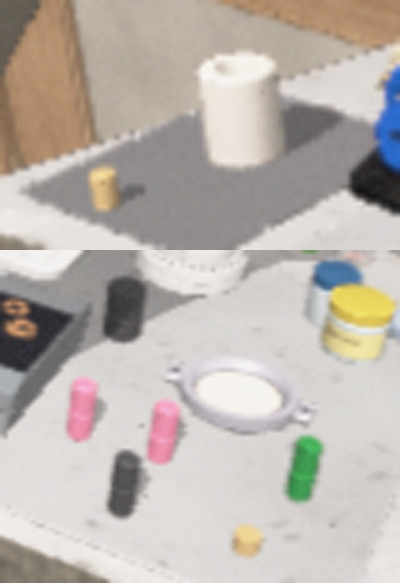

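Measurements from the two cameras agree within about 8 mm. The ingot by the ring is tall, so it is the thick one; the one at the right is flat, so it is the thin one. The dark narrow rod at scene (334,258) is the slim plunger; pink and green are excluded. First I align the tool and rise, then travel to the ring.

```bash
python3 -m handwheel '[[[0,0,-0.06],[0,0,10],0.0854],[[0,0,-0.1],[0,0,20],0.0854],[[0,0,-0.1],[0,0,26.6],0.0854],[[0,0,-0.1],[0,0,26.6],0.0854]]'
python3 -c "
from h import *
print(todelta([.45,-.3,.33]),todelta([.46,.1,.33]),todelta([.545,.385,.33]))"
```

```text
time: 0.6
tool_pos: [0.3251, -0.6477, 0.3312]
eef_rot: [1.0, 0.001, -0.0, -0.0]
wrist_force: [-0.2, 0.1, -0.3]
opening: 0.0852
grasp_force: 0.0
[ 0.12549114 -0.34753833  0.00118753] [ 0.13616209 -0.74752099  0.00124675] [ 0.22164003 -1.03237801  0.00126086]
```

```bash
python3 -m handwheel '[[[0.02,-0.058,0],[0,0,0],0.0854],[[0.042,-0.116,0],[0,0,0],0.0854],[[0.062,-0.174,0],[0,0,0],0.0854],[[0.083,-0.23,0],[0,0,0],0.0854],[[0.104,-0.288,0],[0,0,0],0.0854],[[0.125,-0.346,0],[0,0,0],0.0854],[[0.127,-0.4,0],[0,0,0],0.0854],[[0.129,-0.46,0],[0,0,0],0.0854],[[0.131,-0.52,0],[0,0,0],0.0854],[[0.133,-0.58,0],[0,0,0],0.0854]]' && python3 -m handwheel '[[[0.002,-0.06,0],[0,0,0],0.0854],[[0.004,-0.12,0],[0,0,0],0.0854],[[0.005,-0.18,0],[0,0,0],0.0854],[[0.01,-0.24,0],[0,0,0],0.0854],[[0.02,-0.3,0],[0,0,0],0.0854],[[0.035,-0.36,0],[0,0,0],0.0854],[[0.04,-0.41,0],[0,0,0],0.0854],[[0.04,-0.44,0],[0,0,0],0.0854],[[0.04,-0.44,0],[0,0,0],0.0854],[[0.04,-0.44,0],[0,0,0],0.0854]]'
python3 - <<'E'
from h import *
c=manip.get_calibration("wrist");im=manip.snapshot("wrist");save(im,"pics/w1.png")
print(proj(c,[[.545,.385,.062],[.453,.413,.022]]),manip.state()["tool_pos"],c["position"])
E
```

```text
time: 1.85
tool_pos: [0.457, -0.0661, 0.3307]
eef_rot: [1.0, 0.002, -0.001, 0.0]
wrist_force: [1.2, 0.0, -0.0]
opening: 0.0852
grasp_force: 0.0
time: 3.1
tool_pos: [0.4973, 0.3708, 0.3304]
eef_rot: [1.0, 0.001, -0.001, 0.001]
wrist_force: [-0.2, -0.3, 0.8]
opening: 0.0858
grasp_force: 0.0
[[241.42518661 121.05835185]
 [223.46646507 185.10805867]] [0.49758058 0.37051244 0.33076451] [0.56357126 0.36950929 0.47255627]
```

View pics/w1.png

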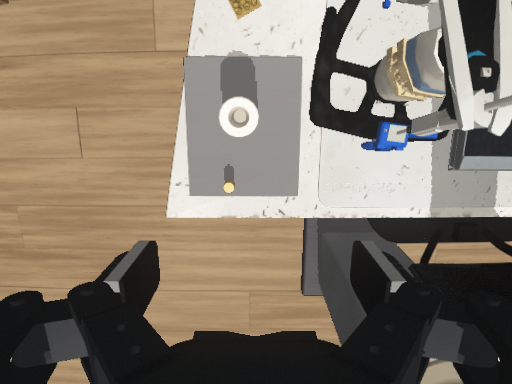

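The wrist view shows the ring top centred at (239,117) with its bore visible and the thick ingot at (229,187). The articulator begins at column 310, clear of the fingers.

```bash
cat >> h.py <<'E'
def blob(mask,near,rad=40):
    n,l,st,ce=cv2.connectedComponentsWithStats(mask.astype(np.uint8))
    k=[i for i in range(1,n) if st[i,4]>20 and np.hypot(*(ce[i]-near))<rad]
    i=max(k,key=lambda i:st[i,4]); pts=np.argwhere(l==i)[:,::-1].astype(np.int32)
    (c,r)=cv2.minEnclosingCircle(pts.reshape(-1,1,2)); return ce[i],c,r,st[i]
E
python3 - <<'E'
from h import *
c=manip.get_calibration("wrist");im=cv2.imread("pics/w1.png")
hsv=cv2.cvtColor(im,cv2.COLOR_BGR2HSV)
ring=blob((hsv[...,2]>190)&(hsv[...,1]<60),(239,117));print(ring)
ing=blob((hsv[...,1]>90)&(hsv[...,2]>120),(229,187),12);print(ing)
print(at(c,ring[1],.062),at(c,ring[0],.062),at(c,ing[1],.022),at(c,ing[0],.02))
print("px radius expected 25mm", np.diff(proj(c,[[.545,.385,.062],[.545,.41,.062]]),axis=0))
E
```

```text
(array([238.34825425, 116.07341092]), (238.31187438964844, 116.62871551513672), 20.11554718017578, array([ 219,   97,   40,   40, 1117], dtype=int32))
(array([230.39285714, 182.35714286]), (229.0500030517578, 184.0), 5.0500969886779785, array([224, 180,  11,   6,  28], dtype=int32))
[0.55078487 0.38848628 0.062     ] [0.55146187 0.38843397 0.062     ] [0.45499279 0.40473794 0.022     ] [0.45694273 0.40291529 0.02      ]
px radius expected 25mm [[-20.03335772   0.02695564]]
```

```bash
python3 -m handwheel '[[[0.0535,-0.018,0],[0,0,0],0.0854],[[0.0535,-0.018,0.05],[0,0,0],0.0854],[[0.0535,-0.018,0.11],[0,0,0],0.0854],[[0.0535,-0.018,0.16],[0,0,0],0.0854],[[0.0535,-0.018,0.16],[0,0,0],0.0854]]'
python3 - <<'E'
from h import *
c=manip.get_calibration("wrist");im=manip.snapshot("wrist");save(im,"pics/w2.png")
im=cv2.imread("pics/w2.png");hsv=cv2.cvtColor(im,cv2.COLOR_BGR2HSV)
p0=proj(c,[[.551,.3885,.062],[.456,.404,.022]]);print(p0)
ring=blob((hsv[...,2]>190)&(hsv[...,1]<60),p0[0]);print(ring,at(c,ring[1],.062))
try:
  ing=blob((hsv[...,1]>70)&(hsv[...,2]>120),p0[1],30);print(ing,at(c,ing[0],.022))
except Exception as e:print(e)
print(manip.state()["tool_pos"])
E
```

```text
time: 3.78
tool_pos: [0.5496, 0.3871, 0.168]
eef_rot: [1.0, -0.0, -0.003, 0.002]
wrist_force: [-0.4, -0.4, 0.4]
opening: 0.0853
grasp_force: 0.0
[[249.79127876 189.41034243]
 [234.91912286 271.57306359]]
(array([248.49647577, 188.06740088]), (248.55941772460938, 189.3154754638672), 30.992645263671875, array([ 218,  160,   62,   59, 2270], dtype=int32)) [0.55107891 0.38947635 0.062     ]
(array([231.77181208, 275.36241611]), (232.36138916015625, 276.4801940917969), 7.780811786651611, array([225, 270,  16,  13, 149], dtype=int32)) [0.45176015 0.40721692 0.022     ]
[0.55090817 0.38859219 0.17088484]
```

View pics/w2.png

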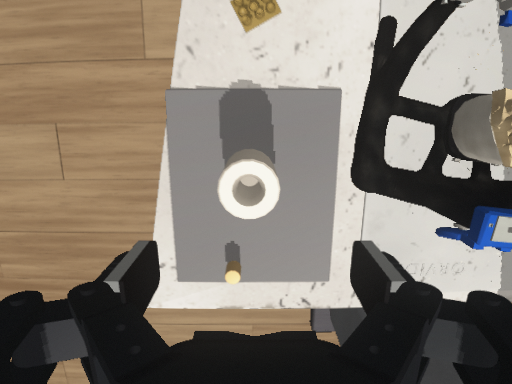

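The ring is centred at (248.5,189), 0.5511, 0.3893, in agreement with the first estimate. Next I grip it.

```bash
python3 -m handwheel '[[[0,-0.0007,0.05],[0,0,0],0.0854],[[0,-0.0007,0.1],[0,0,0],0.0854],[[0,-0.0007,0.1435],[0,0,0],0.0854],[[0,-0.0007,0.1435],[0,0,0],0.0854],[[0,-0.0007,0.1435],[0,0,0],0.04],[[0,-0.0007,0.1435],[0,0,0],0.04],[[0,-0.0007,0.1435],[0,0,0],0.04],[[0,-0.0007,0.1435],[0,0,0],0.04],[[0,-0.0007,0.1435],[0,0,0],0.04],[[0,-0.0007,0.1435],[0,0,0],0.04]]' && python3 -m handwheel '[[[0,0,0],[0,0,0],0.04],[[0,0,0],[0,0,0],0.04],[[0,0,-0.01],[0,0,0],0.04],[[0,0,-0.03],[0,0,0],0.04],[[0,0,-0.03],[0,0,0],0.04]]'
```

```text
time: 5.08
tool_pos: [0.5524, 0.3917, 0.0309]
eef_rot: [1.0, 0.0, 0.002, -0.001]
wrist_force: [-1.1, -0.4, 9.6]
opening: 0.0487
grasp_force: 62.0
time: 5.7
tool_pos: [0.552, 0.3915, 0.0604]
eef_rot: [1.0, 0.0, 0.001, -0.001]
wrist_force: [1.2, -0.1, -3.1]
opening: 0.0487
grasp_force: 62.3
```

```bash
python3 -m handwheel '[[[0,0,-0.055],[0,0,0],0.04],[[0,0,-0.11],[0,0,0],0.04],[[0,0,-0.165],[0,0,0],0.04],[[-0.02,0,-0.22],[0,0,0],0.04],[[-0.05,0.03,-0.25],[0,0,0],0.04],[[-0.07,0.085,-0.25],[0,0,0],0.04],[[-0.09,0.14,-0.25],[0,0,0],0.04],[[-0.095,0.2,-0.25],[0,0,0],0.04],[[-0.095,0.255,-0.25],[0,0,0],0.04],[[-0.095,0.31,-0.25],[0,0,0],0.04]]' && python3 -m handwheel '[[[0,0.055,0],[0,0,0],0.04],[[0,0.11,0],[0,0,0],0.04],[[0,0.165,0],[0,0,0],0.04],[[0.01,0.22,0],[0,0,0],0.04],[[0.04,0.27,0],[0,0,0],0.04],[[0.08,0.31,0.01],[0,0,0],0.04],[[0.11,0.35,0.04],[0,0,0],0.04],[[0.14,0.381,0.07],[0,0,0],0.04],[[0.14,0.381,0.1],[0,0,0],0.04],[[0.14,0.381,0.1],[0,0,0],0.04]]'
python3 -m handwheel '[[[0,0,0],[0,0,0],0.04],[[0,0,0],[0,0,0],0.04]]'
python3 - <<'E'
from h import *
c=manip.get_calibration("wrist");im=manip.snapshot("wrist");save(im,"pics/w3.png")
print(manip.state()["tool_pos"],proj(c,[[.597,-.3,.014]]))
t=manip.snapshot("top");s=manip.snapshot("scene");save(t,"pics/t3.png");save(s,"pics/s3.png")
E
```

```text
time: 6.95
tool_pos: [0.4555, 0.0788, 0.308]
eef_rot: [1.0, 0.0, 0.0, 0.0]
wrist_force: [0.5, 0.2, -2.1]
opening: 0.049
grasp_force: 63.4
time: 8.2
tool_pos: [0.5947, -0.2996, 0.205]
eef_rot: [1.0, 0.0, -0.003, -0.001]
wrist_force: [-0.2, -0.8, -1.6]
opening: 0.0488
grasp_force: 63.2
time: 8.45
tool_pos: [0.5968, -0.3001, 0.2096]
eef_rot: [1.0, 0.001, 0.001, 0.0]
wrist_force: [0.2, 0.7, -2.2]
opening: 0.049
grasp_force: 63.2
[ 0.5967843  -0.30012768  0.2095427 ] [[252.5054372  170.37831679]]
```

View pics/w3.png

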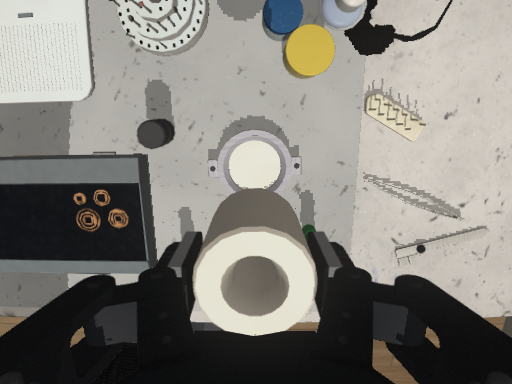

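The carrier's light floor disc is at (255,165), with lug holes at (213,169) and (297,166). The ring hangs straight in the fingers, its mouth near (255,284).

```bash
python3 - <<'E'
from h import *
np.set_printoptions(precision=4,suppress=True)
c=manip.get_calibration("wrist");im=cv2.imread("pics/w3.png");g=im.min(2).astype(int)
def cx(mask,near):
    n,l=cv2.connectedComponents(mask.astype(np.uint8));m=(l==l[near[1],near[0]]).astype(np.uint8)
    cs,h=cv2.findContours(m,cv2.RETR_CCOMP,cv2.CHAIN_APPROX_NONE)
    for k,q in enumerate(cs):
        if len(q)>40: print(len(q),cv2.fitEllipse(q),"hole" if h[0,k,3]>=0 else "outer",cv2.boundingRect(q))
print(g[165,210:300:3],g[284,190:320:4])
for t in(170,185,200,215):
    print(t);cx(g>t,(255,165));cx(g>t,(205,284))
for z in(.006,):print(at(c,(254.7,164.8),z))
for px in [(213,169),(297,166)]:print(at(c,px,.01))
ct=manip.get_calibration("top");cs=manip.get_calibration("scene")
E
```

```text
[185 181 188 180 180 150 150 213 214 212 214 213 214 215 215 214 212 213
 213 212 212 212 213 212 135 131 176 176  72  72] [ 25 161 212 210 211 210 210 210 129 118 106  98  98  97  95  94  93  89
  89  89  88  88  88  89 110 212 212 213 212 213 213 187  27]
170
162 ((254.0395050048828, 164.09896850585938), (48.28606033325195, 51.529541015625), 88.30147552490234) outer (228, 140, 53, 49)
363 ((254.5718231201172, 285.03387451171875), (104.01453399658203, 129.76194763183594), 90.06889343261719) outer (190, 232, 130, 104)
186 ((254.51821899414062, 285.6489562988281), (61.37120819091797, 69.29419708251953), 89.61344146728516) hole (220, 255, 71, 62)
185
156 ((254.05406188964844, 164.2919464111328), (47.77130889892578, 51.215782165527344), 88.76266479492188) outer (229, 140, 52, 49)
399 ((254.75596618652344, 285.08856201171875), (103.85874938964844, 127.93172454833984), 90.73426818847656) outer (190, 232, 130, 104)
186 ((254.4335479736328, 285.8474426269531), (61.9715576171875, 69.8680648803711), 90.03521728515625) hole (219, 255, 72, 63)
200
153 ((254.0989227294922, 164.55934143066406), (
[... 3274 characters left out ...]
930603027344, 199.3648223876953), (435.89813232421875, 593.0011596679688), 81.83695220947266) outer (0, 0, 512, 384)
53 ((260.9811706542969, 155.0923614501953), (8.490828514099121, 17.757884979248047), 78.59502410888672) hole (253, 149, 17, 12)
583 ((18.521865844726562, 42.346370697021484), (39.70194625854492, 91.97272491455078), 4.692693710327148) outer (0, 0, 43, 93)
48 ((6.653650760650635, 76.2591323852539), (7.7193522453308105, 15.248380661010742), 0.2405625432729721) hole (3, 69, 9, 17)
60 ((6.0032734870910645, 54.48220443725586), (4.1205644607543945, 31.462337493896484), 172.6017608642578) hole (3, 41, 7, 30)
[ 0.6013 -0.3023  0.006 ]
[ 0.5974 -0.2576  0.01  ]
[ 0.6008 -0.3477  0.01  ]
```

```bash
python3 - <<'E'
from h import *
np.set_printoptions(precision=4,suppress=True)
c=manip.get_calibration("wrist");print(c["position"],R.from_quat(c["attitude"]).as_matrix()[:,2])
a=np.linspace(0,2*np.pi,60)
def el(x,y,z,r):
    p=proj(c,np.c_[x+r*np.cos(a),y+r*np.sin(a),0*a+z]).astype(np.float32);(q,s,_)=cv2.fitEllipse(p);return np.array([*q,*s])
for z in(.225,.232,.24): print(z,el(.596,-.3,z,.0135),el(.596,-.3,z,.025))
from scipy.optimize import least_squares
m=np.array([254.4,285.7,62.7,70.8])
r=least_squares(lambda p:el(*p,.0135)-m,[.596,-.3,.23],x_scale=.01,diff_step=1e-3);print("mouth",r.x,r.fun)
print("fix z .24",least_squares(lambda p:(el(*p,.24,.0135)-m)[:2],[.596,-.3],diff_step=1e-3).x)
for p in [(254.3,165.8)]: print(at(c,p,.006))
print(el(.6,-.302,.006,.0285),el(.6,-.302,.014,.04))
E
```

```text
[ 0.6624 -0.3017  0.3514] [0.2576 0.0014 0.9663]
0.225 [250.0698 264.83    56.3218  62.4606] [250.0745 262.8385 104.3729 115.5932]
0.232 [249.8639 272.7951  58.6305  65.5947] [249.8696 270.5826 108.6673 121.3874]
0.24 [249.6024 282.9179  61.4756  69.5762] [249.6095 280.4069 113.9649 128.7472]
mouth [ 0.5963 -0.3019  0.2425] [-0.     -0.014  -0.1918  0.1687]
fix z .24 [ 0.5948 -0.3019]
[ 0.6002 -0.3019  0.006 ]
[254.3886 165.4856  51.9337  52.6376] [254.391  166.2918  74.4613  75.5301]
```

Ring and carrier centres differ by 4.5 mm in x and nothing in y, so I lower with that correction.

```bash
python3 -m handwheel '[[[0.0045,0,0.05],[0,0,0],0.04],[[0.0045,0,0.1],[0,0,0],0.04],[[0.0045,0,0.145],[0,0,0],0.04],[[0.0045,0,0.16],[0,0,0],0.04],[[0.0045,0,0.166],[0,0,0],0.04],[[0.0045,0,0.171],[0,0,0],0.04],[[0.0045,0,0.171],[0,0,0],0.04],[[0.0045,0,0.171],[0,0,0],0.04]]'
```

```text
time: 9.6
tool_pos: [0.6013, -0.3005, 0.0378]
eef_rot: [1.0, 0.0, 0.001, 0.0]
wrist_force: [0.2, -0.8, -1.6]
opening: 0.0488
grasp_force: 63.2
```

```bash
python3 -m handwheel '[[[0,0,0.001],[0,0,0],0.04],[[0,0,0.001],[0,0,0],0.04],[[0,0,0.001],[0,0,0],0.06],[[0,0,0.001],[0,0,0],0.075],[[0,0,0.001],[0,0,0],0.0854],[[0,0,0.001],[0,0,0],0.0854],[[0,0,-0.04],[0,0,0],0.0854],[[0,0,-0.1],[0,0,0],0.0854],[[0,0,-0.16],[0,0,0],0.0854],[[0,0,-0.16],[0,0,0],0.0854]]'
python3 -m handwheel '[[[-0.05,0.02,-0.02],[0,0,0],0.0854],[[-0.1,0.04,-0.05],[0,0,0],0.0854],[[-0.14,0.045,-0.05],[0,0,0],0.0854],[[-0.14,0.045,-0.05],[0,0,0],0.0854],[[-0.14,0.045,-0.05],[0,0,0],0.0854]]'
python3 - <<'E'
from h import *
np.set_printoptions(precision=4,suppress=True)
c=manip.get_calibration("wrist");im=manip.snapshot("wrist");save(im,"pics/w4.png")
print(manip.state()["tool_pos"],proj(c,[[.6,-.302,.068],[.457,-.349,.012],[.45,-.275,.042]]))
E
```

```text
time: 10.85
tool_pos: [0.6032, -0.3014, 0.2021]
eef_rot: [1.0, 0.0, 0.004, 0.002]
wrist_force: [0.8, 0.6, -0.8]
opening: 0.0855
grasp_force: 0.0
time: 11.48
tool_pos: [0.4613, -0.345, 0.2463]
eef_rot: [1.0, 0.0, -0.0, -0.0]
wrist_force: [-0.4, 0.1, -0.5]
opening: 0.0853
grasp_force: 0.0
[ 0.4618 -0.3448  0.2462] [[205.984   25.5485]
 [256.4277 167.4025]
 [189.3137 178.6726]]
```

View pics/w4.png

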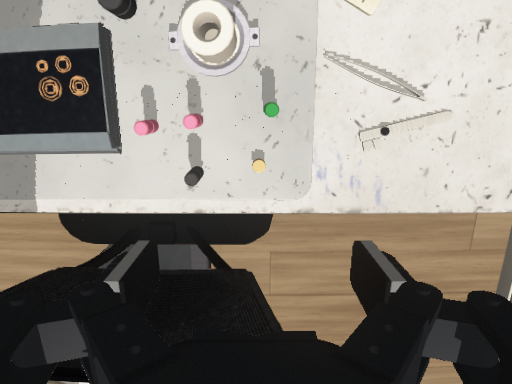

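The ring stands in the carrier at (209,28). The thin ingot is at (259,166), the slim plunger's top at about (192,178), and the green and pink rods are as before. Refining these now.

```bash
cat >> h.py <<'E'
def fitc(mask,near,hole=False):
    "ellipse of the component/hole contour nearest `near`"
    cs,h=cv2.findContours(mask.astype(np.uint8),cv2.RETR_CCOMP,cv2.CHAIN_APPROX_NONE)
    k=[q for i,q in enumerate(cs) if len(q)>=12 and (h[0,i,3]>=0)==hole]
    k=[cv2.fitEllipse(q) for q in k]
    return min(k,key=lambda e:np.hypot(e[0][0]-near[0],e[0][1]-near[1]))
E
python3 - <<'E'
from h import *
np.set_printoptions(precision=4,suppress=True)
c=manip.get_calibration("wrist");im=cv2.imread("pics/w4.png");hsv=cv2.cvtColor(im,cv2.COLOR_BGR2HSV);g=im.min(2)
e=fitc((hsv[...,1]>70)&(hsv[...,2]>120),(259,166));print("thin",e,at(c,e[0],.009))
e=fitc(g>195,(208,32),True);print("mouth",e,at(c,e[0],.068))
e=fitc(g<70,(193,176));print("slim",e,at(c,e[0],.021))
E
```

```text
thin ((258.5030517578125, 165.3292999267578), (12.02181625366211, 12.327427864074707), 34.78177261352539) [ 0.4594 -0.3512  0.009 ]
mouth ((206.4349822998047, 26.76226043701172), (29.527687072753906, 30.945770263671875), 178.4316864013672) [ 0.5994 -0.3021  0.068 ]
slim ((195.75010681152344, 172.73849487304688), (12.171710968017578, 13.908122062683105), 66.53660583496094) [ 0.4528 -0.2783  0.021 ]
```

```bash
python3 -m handwheel '[[[-0.0024,0.0064,0.06],[0,0,0],0.05],[[-0.0024,0.0064,0.11],[0,0,0],0.05],[[-0.0024,0.0064,0.11],[0,0,0],0.05],[[-0.0024,0.0064,0.11],[0,0,0],0.05]]'
python3 - <<'E'
from h import *
np.set_printoptions(precision=4,suppress=True)
c=manip.get_calibration("wrist");im=manip.snapshot("wrist");save(im,"pics/w5.png");im=cv2.imread("pics/w5.png");hsv=cv2.cvtColor(im,cv2.COLOR_BGR2HSV)
e=fitc((hsv[...,1]>70)&(hsv[...,2]>120),proj(c,[[.4594,-.3512,.009]])[0]);print("thin",e,at(c,e[0],.009))
s=manip.state();print(s["tool_pos"],s["eef_rot"])
E
```

```text
time: 12.02
tool_pos: [0.4597, -0.3517, 0.1377]
eef_rot: [1.0, 0.001, 0.0, 0.0]
wrist_force: [-0.4, -0.9, -0.3]
opening: 0.05
grasp_force: 0.0
thin ((252.39552307128906, 186.6686248779297), (16.56218910217285, 17.29239273071289), 92.68156433105469) [ 0.4583 -0.3517  0.009 ]
[ 0.4598 -0.352   0.1384] [1.     0.0006 0.001  0.0006]
```

```bash
python3 -m handwheel '[[[-0.001,0,0.05],[0,0,0],0.05],[[-0.001,0,0.1],[0,0,0],0.05],[[-0.001,0,0.125],[0,0,0],0.05],[[-0.001,0,0.131],[0,0,0],0.05],[[-0.001,0,0.131],[0,0,0],0.05],[[-0.001,0,0.131],[0,0,0],0.05]]'; python3 -m handwheel '[[[0,0,0],[0,0,0],0.03],[[0,0,0],[0,0,0],0.01],[[0,0,0],[0,0,0],0.01],[[0,0,0],[0,0,0],0.01],[[0,0,0],[0,0,0],0.01],[[0,0,0],[0,0,0],0.01]]'
```

```text
time: 12.82
tool_pos: [0.4583, -0.3524, 0.0075]
eef_rot: [1.0, 0.0, 0.001, 0.001]
wrist_force: [-0.2, 0.2, 0.3]
opening: 0.0503
grasp_force: 0.0
time: 13.58
tool_pos: [0.4577, -0.352, 0.0066]
eef_rot: [1.0, 0.0, 0.0, 0.0]
wrist_force: [-1.4, 0.5, 8.4]
opening: 0.012
grasp_force: 58.6
```

```bash
python3 -m handwheel '[[[0,0,-0.03],[0,0,0],0.01],[[0,0,-0.08],[0,0,0],0.01],[[0,0,-0.12],[0,0,0],0.01],[[0,0,-0.12],[0,0,0],0.01],[[0,0,-0.12],[0,0,0],0.01]]'
python3 - <<'E'
from h import *
im=manip.snapshot("wrist");save(im,"pics/w6.png",(150,130,350,330),3)
E
```

```text
time: 14.2
tool_pos: [0.4571, -0.3516, 0.1256]
eef_rot: [1.0, 0.0, -0.0, -0.0]
wrist_force: [-0.8, 0.1, 0.2]
opening: 0.0116
grasp_force: 58.6
```

View pics/w6.png

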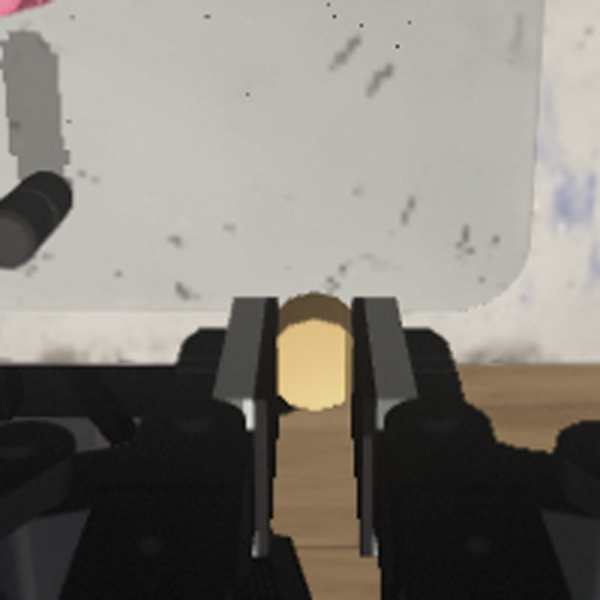

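The thin ingot is held level and centred between the pads, its top at about (254.7,252) in the full picture.

```bash
python3 - <<'E'
from h import *
c=manip.get_calibration("wrist");s=manip.state()
print(s["tool_pos"],at(c,(254.7,251.7),s["tool_pos"][2]+.0055)-s["tool_pos"])
print([proj(c,[s["tool_pos"]+[dx,dy,.0055]])-[0,0] for dx,dy in((0,0),(-.008,0),(.008,0),(0,.008))])
E
python3 -m handwheel '[[[0,0,-0.06],[0,0,0],0.01],[[0.03,-0.01,-0.09],[0,0,0],0.01],[[0.08,-0.03,-0.09],[0,0,0],0.01],[[0.13,-0.049,-0.09],[0,0,0],0.01],[[0.143,-0.049,-0.06],[0,0,0],0.01],[[0.143,-0.049,-0.02],[0,0,0],0.01],[[0.143,-0.049,-0.02],[0,0,0],0.01],[[0.143,-0.049,-0.02],[0,0,0],0.01]]'
python3 - <<'E'
from h import *
im=manip.snapshot("wrist");save(im,"pics/w7.png");save(im,"pics/w7c.png",(150,100,350,300),3)
E
```

```text
[ 0.45690675 -0.35135061  0.12503052] [ 0.00109185 -0.00188085  0.0055    ]
[array([[250.6317213 , 253.85063825]]), array([[250.67270851, 269.36247308]]), array([[250.59079816, 237.83814947]]), array([[233.34588581, 253.81401938]])]
time: 15.25
tool_pos: [0.6004, -0.3029, 0.146]
eef_rot: [1.0, 0.0, -0.0, -0.0]
wrist_force: [-0.2, -0.1, -0.0]
opening: 0.0117
grasp_force: 58.7
```

View pics/w7c.png

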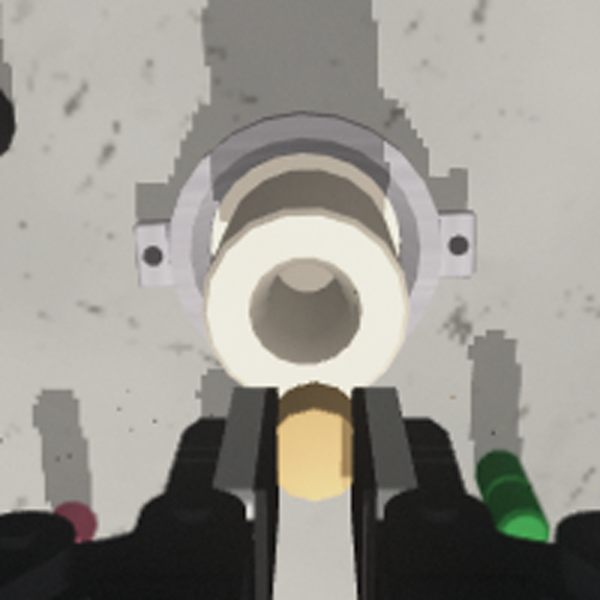

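The bore mouth is at about (251.7,203.5) and the held ingot's top at (254.7,251.3). Next, their difference in world axes.

```bash
python3 - <<'E'
from h import *
np.set_printoptions(precision=4,suppress=True)
c=manip.get_calibration("wrist");s=manip.state();im=cv2.imread("pics/w7.png");g=im.min(2)
for t in(180,195):
    e=fitc(g>t,(251.7,203.5),True);print(e)
z=s["tool_pos"][2]+.0055
m=at(c,e[0],.068);i=at(c,(254.7,251.5),z);print(m,i,m-i,s["tool_pos"])
E
```

```text
((251.36288452148438, 203.33828735351562), (36.720279693603516, 38.38734817504883), 92.12918853759766)
((251.35821533203125, 203.36509704589844), (37.040977478027344, 38.77136993408203), 87.09807586669922)
[ 0.5995 -0.3027  0.068 ] [ 0.6019 -0.305   0.1522] [-0.0024  0.0023 -0.0842] [ 0.6007 -0.3031  0.1467]
```

```bash
python3 -m handwheel '[[[-0.0024,-0.0023,0.03],[0,0,0],0.01],[[-0.0024,-0.0023,0.05],[0,0,0],0.01],[[-0.0024,-0.0023,0.05],[0,0,0],0.01],[[-0.0024,-0.0023,0.05],[0,0,0],0.01]]'
python3 - <<'E'
from h import *
np.set_printoptions(precision=4,suppress=True)
c=manip.get_calibration("wrist");s=manip.state();im=manip.snapshot("wrist");save(im,"pics/w8.png");save(im,"pics/w8c.png",(180,160,330,310),4);print(s["tool_pos"])
t=s["tool_pos"]
print("ingot top ctr px expected",proj(c,[t+[.0012,-.0019,.0055]]),"mouth px if aligned",proj(c,[[t[0]+.0012,t[1]-.0019,.068]]))
g=im.min(2);print(fitc(g>195,(251,230),True))
E
```

```text
time: 15.8
tool_pos: [0.5985, -0.3007, 0.0966]
eef_rot: [1.0, 0.0, 0.0, 0.0]
wrist_force: [-1.1, 0.1, -0.2]
opening: 0.0119
grasp_force: 58.7
[ 0.5985 -0.3007  0.0966]
ingot top ctr px expected [[254.8287 251.4367]] mouth px if aligned [[254.7241 225.1509]]
((421.84197998046875, 238.98095703125), (7.544890403747559, 9.574891090393066), 24.137439727783203)
```

View pics/w8c.png

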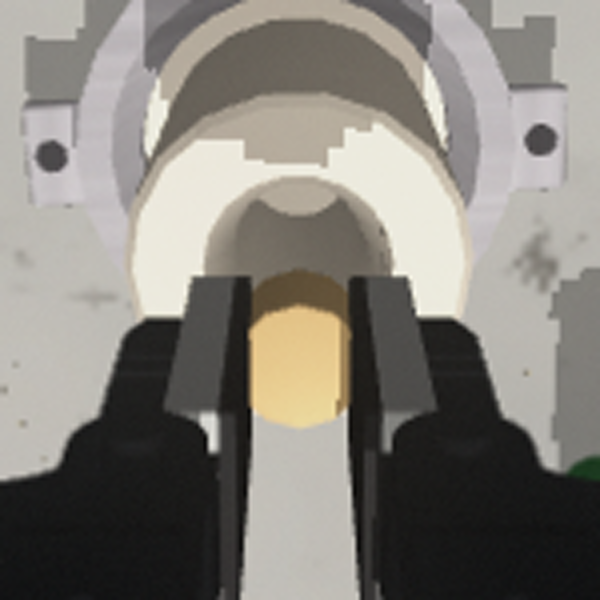

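The mouth spans columns 231–278 of the full picture, centred at 254.5, and its far edge is at row 204. It lines up with the ingot to within 1 mm, so I lower and release.

```bash
python3 -m handwheel '[[[0,0,0.015],[0,0,0],0.01],[[0,0,0.025],[0,0,0],0.01],[[0,0,0.0258],[0,0,0],0.01],[[0,0,0.0258],[0,0,0],0.01]]'; python3 -m handwheel '[[[0,0,0],[0,0,0],0.03],[[0,0,0],[0,0,0],0.03],[[0,0,0],[0,0,0],0.05],[[0,0,0],[0,0,0],0.05],[[0,0,-0.05],[0,0,0],0.05],[[0,0,-0.1],[0,0,0],0.05],[[0,0,-0.1],[0,0,0],0.05],[[0,0,-0.1],[0,0,0],0.05]]'
python3 - <<'E'
from h import *
im=manip.snapshot("wrist");save(im,"pics/w9.png");save(im,"pics/w9c.png",(150,80,350,280),3);print(manip.state()["tool_pos"])
E
```

```text
time: 16.35
tool_pos: [0.5978, -0.3003, 0.0697]
eef_rot: [1.0, 0.0, -0.0, -0.0]
wrist_force: [0.1, 0.1, -0.6]
opening: 0.012
grasp_force: 58.7
time: 17.35
tool_pos: [0.5977, -0.3002, 0.1698]
eef_rot: [1.0, 0.0, -0.0, -0.0]
wrist_force: [0.3, 0.1, -0.8]
opening: 0.0501
grasp_force: 0.0
[ 0.59732436 -0.30001687  0.16902803]
```

View pics/w9c.png

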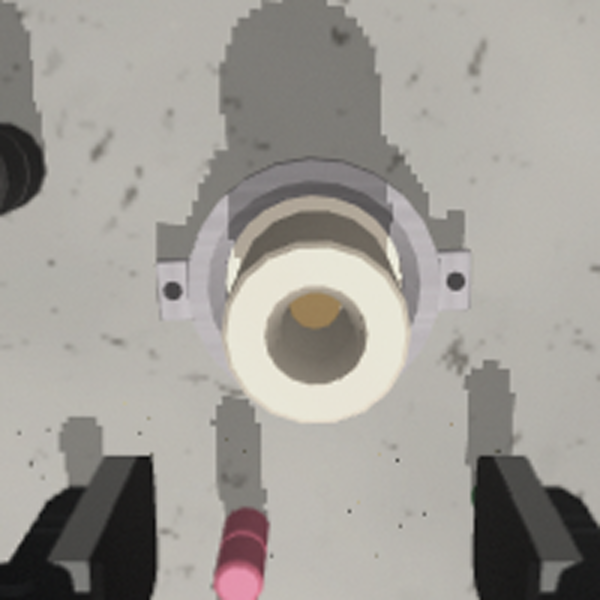

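The thin ingot lies flat at the bottom of the bore, its tan disc at (255,183). Next the thick ingot on the far pad.

```bash
python3 -m handwheel '[[[-0.02,0,-0.05],[0,0,0],0.05],[[-0.06,-0.03,-0.08],[0,0,0],0.05],[[-0.1,-0.07,-0.1],[0,0,0],0.05],[[-0.135,-0.12,-0.12],[0,0,0],0.05],[[-0.137,-0.18,-0.12],[0,0,0],0.05],[[-0.137,-0.24,-0.12],[0,0,0],0.05],[[-0.137,-0.3,-0.12],[0,0,0],0.05],[[-0.137,-0.36,-0.12],[0,0,0],0.05],[[-0.137,-0.42,-0.12],[0,0,0],0.05],[[-0.137,-0.48,-0.12],[0,0,0],0.05]]' && python3 -m handwheel '[[[-0.003,-0.06,0],[0,0,0],0.05],[[-0.006,-0.12,0.02],[0,0,0],0.05],[[-0.008,-0.18,0.05],[0,0,0],0.05],[[-0.009,-0.229,0.09],[0,0,0],0.05],[[-0.009,-0.229,0.13],[0,0,0],0.05],[[-0.009,-0.229,0.15],[0,0,0],0.05],[[-0.009,-0.229,0.15],[0,0,0],0.05],[[-0.009,-0.229,0.15],[0,0,0],0.05]]'
python3 - <<'E'
from h import *
np.set_printoptions(precision=4,suppress=True)
c=manip.get_calibration("wrist");im=manip.snapshot("wrist");save(im,"pics/w10.png");im=cv2.imread("pics/w10.png");hsv=cv2.cvtColor(im,cv2.COLOR_BGR2HSV)
p=proj(c,[[.4518,.4072,.011]])[0]
e=fitc((hsv[...,1]>70)&(hsv[...,2]>120),p);print(p,e,at(c,e[0],.011))
s=manip.state();print(s["tool_pos"],s["eef_rot"])
E
```

```text
time: 18.65
tool_pos: [0.46, 0.1812, 0.2888]
eef_rot: [1.0, 0.0, -0.001, 0.0]
wrist_force: [0.2, -0.1, 0.7]
opening: 0.0502
grasp_force: 0.0
time: 19.65
tool_pos: [0.4517, 0.4086, 0.1401]
eef_rot: [1.0, 0.0, -0.0, 0.0]
wrist_force: [0.5, -0.4, -0.1]
opening: 0.0501
grasp_force: 0.0
[253.9888 184.7556] ((254.9586944580078, 189.69158935546875), (17.323322296142578, 18.101802825927734), 77.31456756591797) [0.4474 0.4064 0.011 ]
[0.4519 0.4087 0.1406] [ 1.      0.0001  0.0003 -0.0003]
```

```bash
python3 - <<'E'
from h import *
np.set_printoptions(precision=4,suppress=True)
c=manip.get_calibration("wrist");im=cv2.imread("pics/w10.png")
print(im[172:206:2,255,::-1].tolist())
for z in(0,.022):
  a=np.linspace(0,6.28,60);p=proj(c,np.c_[.45+.008*np.cos(a),.4075+.008*np.sin(a),0*a+z]);print(z,p.min(0),p.max(0))
E
```

```text
[[95, 93, 91], [95, 93, 92], [102, 90, 73], [110, 91, 64], [112, 94, 66], [236, 210, 147], [240, 217, 154], [240, 217, 154], [241, 219, 156], [242, 219, 156], [242, 221, 157], [244, 225, 162], [245, 227, 164], [244, 225, 164], [138, 135, 132], [141, 137, 134], [204, 198, 191]]
0 [245.0519 175.3629] [262.8246 192.6479]
0.022 [244.2963 180.8797] [263.4705 199.4354]
```

The thick ingot's top face spans rows 181–199, which puts it at (0.450,0.406) in camera terms. I grip it.

```bash
python3 -m handwheel '[[[-0.003,0,0.05],[0,0,0],0.05],[[-0.003,0,0.1],[0,0,0],0.05],[[-0.003,0,0.13],[0,0,0],0.05],[[-0.003,0,0.13],[0,0,0],0.05],[[-0.003,0,0.13],[0,0,0],0.03],[[-0.003,0,0.13],[0,0,0],0.01],[[-0.003,0,0.13],[0,0,0],0.01],[[-0.003,0,0.13],[0,0,0],0.01],[[-0.003,0,0.13],[0,0,0],0.01],[[-0.003,0,0.13],[0,0,0],0.01]]' && python3 -m handwheel '[[[0,0,0],[0,0,0],0.01],[[0,0,-0.05],[0,0,0],0.01],[[0,0,-0.11],[0,0,0],0.01],[[0,0,-0.17],[0,0,0],0.01],[[0,0,-0.22],[0,0,0],0.01],[[0.003,0.05,-0.26],[0,0,0],0.01],[[0.006,0.11,-0.26],[0,0,0],0.01],[[0.01,0.17,-0.26],[0,0,0],0.01],[[0.012,0.23,-0.26],[0,0,0],0.01],[[0.012,0.29,-0.26],[0,0,0],0.01]]'
```

```text
time: 20.95
tool_pos: [0.4495, 0.4093, 0.0121]
eef_rot: [1.0, 0.0, 0.001, -0.001]
wrist_force: [-0.4, 0.1, 6.9]
opening: 0.0125
grasp_force: 58.5
time: 22.2
tool_pos: [0.4606, 0.1165, 0.2713]
eef_rot: [1.0, 0.0, 0.001, -0.0]
wrist_force: [0.6, 0.3, -0.5]
opening: 0.0126
grasp_force: 58.6
```

```bash
python3 -m handwheel '[[[0,0.06,0],[0,0,0],0.01],[[0,0.12,0],[0,0,0],0.01],[[0,0.18,0],[0,0,0],0.01],[[0,0.24,0],[0,0,0],0.01],[[0.02,0.3,0],[0,0,0],0.01],[[0.06,0.345,0],[0,0,0],0.01],[[0.1,0.39,0.03],[0,0,0],0.01],[[0.138,0.418,0.07],[0,0,0],0.01],[[0.138,0.418,0.11],[0,0,0],0.01],[[0.138,0.418,0.12],[0,0,0],0.01]]' && python3 -m handwheel '[[[0,0,0],[0,0,0],0.01],[[0,0,0],[0,0,0],0.01]]'
python3 - <<'E'
from h import *
np.set_printoptions(precision=4,suppress=True)
c=manip.get_calibration("wrist");s=manip.state();im=manip.snapshot("wrist");save(im,"pics/w11.png");g=im.min(2);t=s["tool_pos"]
hsv=cv2.cvtColor(im,cv2.COLOR_RGB2HSV)
e=fitc(g>195,proj(c,[[.598,-.302,.068]])[0],True);m=at(c,e[0],.068);print("mouth",e,m)
print(t,s["eef_rot"])
z=t[2]-.0121+.022
p=proj(c,[[t[0],t[1],z]])[0];e2=fitc((hsv[...,1]>60)&(hsv[...,2]>190),p);i=at(c,e2[0],z);print("ing",p,e2,i-t,"move",m-i)
x=int(e2[0][0]);print(im[int(p[1])-30:int(p[1])+40:2,x,0])
E
```

```text
time: 23.45
tool_pos: [0.5976, -0.299, 0.1482]
eef_rot: [1.0, 0.0, -0.002, -0.001]
wrist_force: [-0.4, 0.6, -0.3]
opening: 0.0127
grasp_force: 58.6
time: 23.7
tool_pos: [0.5996, -0.2994, 0.1524]
eef_rot: [1.0, 0.0, 0.001, 0.001]
wrist_force: [-0.0, 0.3, 0.5]
opening: 0.0127
grasp_force: 58.6
mouth ((255.95111083984375, 200.27264404296875), (36.0136833190918, 37.81781768798828), 81.10427856445312) [ 0.5993 -0.3023  0.068 ]
[ 0.5996 -0.2994  0.1524] [1.     0.0004 0.0014 0.0006]
ing [250.6469 258.1103] ((253.6470184326172, 257.4316101074219), (26.877277374267578, 31.069597244262695), 167.55714416503906) [ 0.0003 -0.0013  0.0099] move [-0.0007 -0.0016 -0.0943]
[ 93  94  95  96  96  96  96 193 228 229 230 230 232 233 234 234 235 236
 236 236 235 236 226 196 197 196 197 198 199 200 199 199 200 201 201]
```

```bash
python3 -m handwheel '[[[-0.0007,0.0011,0.04],[0,0,0],0.01],[[-0.0007,0.0011,0.065],[0,0,0],0.01],[[-0.0007,0.0011,0.076],[0,0,0],0.01],[[-0.0007,0.0011,0.081],[0,0,0],0.01],[[-0.0007,0.0011,0.081],[0,0,0],0.01],[[-0.0007,0.0011,0.081],[0,0,0],0.01]]'
```

```text
time: 24.5
tool_pos: [0.5988, -0.3007, 0.07]
eef_rot: [1.0, 0.0, 0.001, 0.0]
wrist_force: [-0.7, 0.1, 0.2]
opening: 0.0127
grasp_force: 58.6
```

No contact on the way down, so I release and go up to look.

```bash
python3 -m handwheel '[[[0,0,0],[0,0,0],0.03],[[0,0,0],[0,0,0],0.03],[[0,0,0],[0,0,0],0.05],[[0,0,0],[0,0,0],0.05],[[0,0,-0.05],[0,0,0],0.05],[[0,0,-0.1],[0,0,0],0.05],[[0,0,-0.1],[0,0,0],0.05],[[0,0,-0.1],[0,0,0],0.05]]'
python3 - <<'E'
from h import *
c=manip.get_calibration("wrist");im=manip.snapshot("wrist");save(im,"pics/w12.png");print(manip.state()["tool_pos"])
hsv=cv2.cvtColor(im,cv2.COLOR_RGB2HSV);p=proj(c,[[.5993,-.302,.068]])[0];print(p,fitc(im.min(2)>195,p,True),fitc(hsv[...,1]>70,p))
x,y=int(p[0]),int(p[1]);a=im[y-40:y+40,x-55:x+55]
o=cv2.imread("pics/w9.png")[:,:,::-1][90:280,160:340]
save(np.hstack([cv2.resize(a,(440,320)),cv2.resize(o,(303,320))]),"pics/w12c.png")
E
```

```text
time: 25.5
tool_pos: [0.598, -0.3002, 0.1688]
eef_rot: [1.0, 0.0, -0.0, -0.0]
wrist_force: [0.3, 0.2, -0.7]
opening: 0.0503
grasp_force: 0.0
[ 0.59762678 -0.30010758  0.16800042]
[254.44709538 191.86897079] ((254.7642822265625, 192.03114318847656), (34.35073471069336, 35.766326904296875), 88.80477905273438) ((254.38900756835938, 187.10104370117188), (17.821516036987305, 18.59250831604004), 54.48495864868164)
```

View pics/w12c.png

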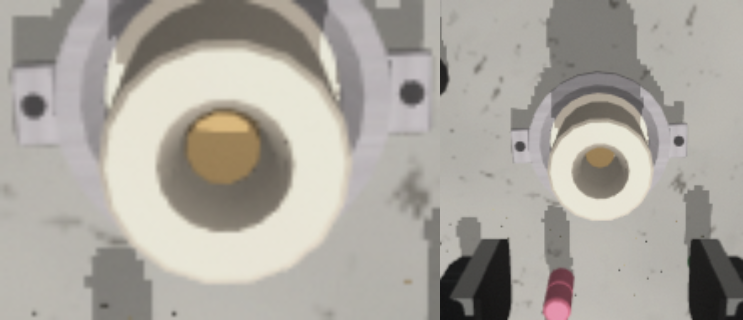

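The thick ingot sits flat in the bore, its top disc at (254,187). Now the slim plunger.

```bash
python3 -m handwheel '[[[-0.05,-0.01,0],[0,0,0],0.05],[[-0.1,-0.02,0],[0,0,0],0.05],[[-0.1455,-0.0246,0],[0,0,0],0.05],[[-0.1455,-0.0246,0.03],[0,0,0],0.05],[[-0.1455,-0.0246,0.03],[0,0,0],0.05],[[-0.1455,-0.0246,0.03],[0,0,0],0.05]]'
python3 - <<'E'
from h import *
np.set_printoptions(precision=4,suppress=True)
c=manip.get_calibration("wrist");s=manip.state();im=manip.snapshot("wrist");save(im,"pics/w13.png");print(s["tool_pos"])
a=np.linspace(0,6.28,60)
for z in(0,.042):
  p=proj(c,np.c_[.452+.008*np.cos(a),-.2765+.008*np.sin(a),0*a+z]);print(z,p.min(0),p.max(0),p.mean(0))
e=fitc(im.max(2)<80,proj(c,[[.452,-.2765,.03]])[0]);print(e,at(c,e[0],.021))
x=int(e[0][0]);print(im[150:250:2,x,0])
y=int(e[0][1])+8;print(im[y,x-20:x+21,0])
save(im,"pics/w13c.png",(200,140,320,240),5)
E
```

```text
time: 26.3
tool_pos: [0.4532, -0.2758, 0.1387]
eef_rot: [1.0, 0.001, -0.0, -0.0]
wrist_force: [0.3, 0.3, 0.5]
opening: 0.0501
grasp_force: 0.0
[ 0.4532 -0.2758  0.1387]
0 [244.3575 174.7298] [262.2589 192.1426] [253.3091 183.3312]
0.042 [242.6859 186.1497] [263.5127 206.1973] [253.1002 196.0591]
((253.0363311767578, 194.5434112548828), (17.786956787109375, 32.68907165527344), 0.2982533872127533) [ 0.4476 -0.2764  0.021 ]
[152 153 152 153 153 153 153 152 151 152 153 152 152 151 141  52  53  56
  52  53  62  83  93  93  92  94  94  93  95  92 216 216 216 216 217 219
 219 229 231 233 232 230 228 207 182 166  36  39  38  36]
[218 217 218 217 217 217 218 217 216 216 174  84  82  94  94  95  94  94
  94  94  94  92  94  94  94  94  95  93  83  83 206 217 216 216 216 217
 218 216 216 218 217]
```

View pics/w13c.png

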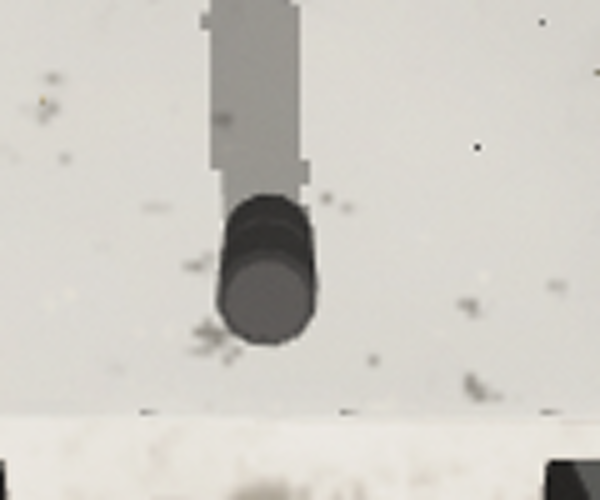

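The dark slim rod stands alone here, its top face centred at (253.4,200.4), giving x ≈ 0.448. I grip it with the tips 21 mm up.

```bash
python3 -m handwheel '[[[-0.0055,-0.001,0.03],[0,0,0],0.05],[[-0.0055,-0.001,0.08],[0,0,0],0.05],[[-0.0055,-0.001,0.1175],[0,0,0],0.05],[[-0.0055,-0.001,0.1175],[0,0,0],0.05],[[-0.0055,-0.001,0.1175],[0,0,0],0.03],[[-0.0055,-0.001,0.1175],[0,0,0],0.01],[[-0.0055,-0.001,0.1175],[0,0,0],0.01],[[-0.0055,-0.001,0.1175],[0,0,0],0.01],[[-0.0055,-0.001,0.1175],[0,0,0],0.01],[[-0.0055,-0.001,0.1175],[0,0,0],0.01]]' && python3 -m handwheel '[[[0,0,0],[0,0,0],0.01],[[0,0,-0.05],[0,0,0],0.01],[[0,0,-0.11],[0,0,0],0.01],[[0,0,-0.15],[0,0,0],0.01],[[0.05,0.01,-0.15],[0,0,0],0.01],[[0.1,0.02,-0.15],[0,0,0],0.01],[[0.151,0.026,-0.15],[0,0,0],0.01],[[0.151,0.026,-0.13],[0,0,0],0.01],[[0.151,0.026,-0.13],[0,0,0],0.01],[[0.151,0.026,-0.13],[0,0,0],0.01]]'
python3 - <<'E'
from h import *
np.set_printoptions(precision=4,suppress=True)
c=manip.get_calibration("wrist");s=manip.state();im=manip.snapshot("wrist");save(im,"pics/w14.png");t=s["tool_pos"];print(t,s["eef_rot"])
e=fitc(im.min(2)>195,proj(c,[[.599,-.302,.068]])[0],True);m=at(c,e[0],.068);print("mouth",e,m)
p=proj(c,[[t[0],t[1]-.0019,t[2]+.021]])[0];print("plunger top exp",p,proj(c,[[t[0]+d,t[1],t[2]+.021] for d in(-.008,.008)]))
print(im[int(p[1])-40:int(p[1])+50:2,int(p[0]),0])
save(im,"pics/w14c.png",(150,120,350,320),3)
E
```

```text
time: 27.6
tool_pos: [0.4482, -0.2754, 0.0232]
eef_rot: [1.0, 0.0, 0.001, 0.001]
wrist_force: [-0.7, 0.4, 7.5]
opening: 0.0137
grasp_force: 58.4
time: 28.85
tool_pos: [0.5978, -0.3011, 0.1525]
eef_rot: [1.0, 0.0, 0.0, 0.0]
wrist_force: [-0.7, -0.5, 0.0]
opening: 0.0133
grasp_force: 58.6
[ 0.5978 -0.3011  0.1525] [1.     0.     0.0002 0.0002]
mouth ((210.91993713378906, 182.75811767578125), (4.602458953857422, 5.954748630523682), 128.98309326171875) [ 0.6102 -0.2715  0.068 ]
plunger top exp [254.8528 270.1603] [[250.358  287.0511]
 [250.2299 252.6436]]
[ 59  41  41  41  39  38  38  40  37  49  49  81  91  92  93  92  92  94
  95  96  94  97  97  97  88 186 201 202 203 203 202 203 204 204 203 205
 203 205 204 206 203 204 204 204 204]
```

View pics/w14c.png

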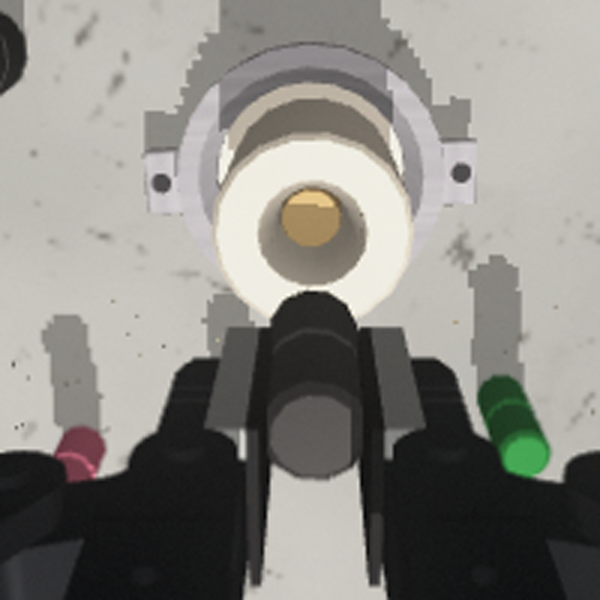

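The plunger is upright in the fingers, its top at (255.3,265), with the bore mouth at (254.2,198). A correction of about +0.8 mm in x and +0.6 mm in y is needed. I lower to just inside the mouth and check the force.

```bash
python3 -m handwheel '[[[0.0008,-0.0006,0.03],[0,0,0],0.01],[[0.0008,-0.0006,0.05],[0,0,0],0.01],[[0.0008,-0.0006,0.06],[0,0,0],0.01],[[0.0008,-0.0006,0.066],[0,0,0],0.01],[[0.0008,-0.0006,0.07],[0,0,0],0.01],[[0.0008,-0.0006,0.073],[0,0,0],0.01],[[0.0008,-0.0006,0.073],[0,0,0],0.01],[[0.0008,-0.0006,0.073],[0,0,0],0.01]]'
```

```text
time: 29.9
tool_pos: [0.5992, -0.3003, 0.0788]
eef_rot: [1.0, 0.0, 0.0, 0.0]
wrist_force: [-0.0, 0.4, -0.6]
opening: 0.0138
grasp_force: 58.6
```

```bash
python3 -m handwheel '[[[0,0,0.0015],[0,0,0],0.01],[[0,0,0.003],[0,0,0],0.01],[[0,0,0.003],[0,0,0],0.01],[[0,0,0.003],[0,0,0],0.01]]'
```

```text
time: 30.4
tool_pos: [0.5991, -0.3002, 0.0754]
eef_rot: [1.0, 0.0, -0.0, -0.0]
wrist_force: [-0.2, -0.2, 0.3]
opening: 0.0138
grasp_force: 58.6
```

```bash
python3 -m handwheel '[[[0,0,0],[0,0,0],0.025],[[0,0,0],[0,0,0],0.035],[[0,0,0],[0,0,0],0.05],[[0,0,0],[0,0,0],0.05],[[0,0,-0.03],[0,0,0],0.05],[[0,0,-0.08],[0,0,0],0.05],[[0,0,-0.13],[0,0,0],0.05],[[-0.04,0,-0.13],[0,0,0],0.05],[[-0.06,0,-0.13],[0,0,0],0.05],[[-0.06,0,-0.13],[0,0,0],0.05]]'
python3 - <<'E'
from h import *
c=manip.get_calibration("wrist");im=manip.snapshot("wrist");s=manip.snapshot("scene");t=manip.snapshot("top")
save(im,"pics/w15.png");save(s,"pics/s15.png")
p=proj(c,[[.599,-.302,.068],[.599,-.302,.094]]);print("wrist: ring top ctr, plunger top ctr (home)",p)
x,y=p.mean(0).astype(int);a=im[max(y-60,0):y+60,x-70:x+70]
cs=manip.get_calibration("scene");q=proj(cs,[[.599,-.3,.068],[.599,-.3,.094]]);print(q,max(y-60,0),x-70)
x,y=q.mean(0).astype(int);b=s[y-35:y+35,x-40:x+40]
save(np.hstack([cv2.resize(a,(420,360)),cv2.resize(b,(380,360),interpolation=cv2.INTER_CUBIC)]),"pics/f.png");print(manip.state()["tool_pos"])
E
```

```text
time: 31.65
tool_pos: [0.5377, -0.3007, 0.2059]
eef_rot: [1.0, -0.0, -0.0, 0.0]
wrist_force: [0.1, 0.0, 1.0]
opening: 0.0498
grasp_force: 0.0
wrist: ring top ctr, plunger top ctr (home) [[253.86331035 111.91558729]
 [253.81589125 112.51511172]]
[[368.09724321 213.59525916]
 [369.94729829 204.50239277]] 52 183
[ 0.54014861 -0.30010449  0.2055068 ]
```

View pics/f.png

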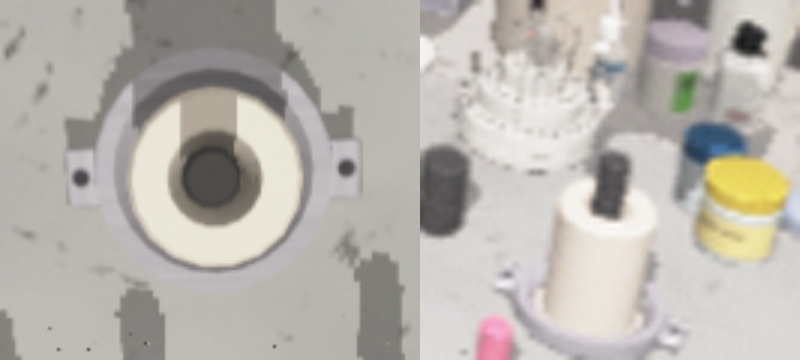

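The plunger stands straight and centred in the bore, about 26 mm proud at crop (612,180). The ring is seated in the carrier, the fat plunger and jar are where they were, and the gripper is clear.

```bash
python3 -c "
from station import manip
print(manip.finish_job())"
```

```text
the job is handed in; nothing more can be done
None
```

The job is handed in at about 32 s of the 141 s allowed: the ring stands bore up in the carrier with the thin ingot, thick ingot and slim plunger stacked in it in that order, and the plunger is upright and let go.

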